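# Put the lids of four lacquer jars back on their own jars

## Robot

A 6-joint arm with a two-finger parallel gripper is mounted at the origin on the work surface; the furniture and walls round the work are solid. World frame = base frame: x ahead of the robot, y to its left, z up, the work surface at z = 0. Lengths are in mm, angles in rad, forces in N, time in s.
With the tool pointing down it reaches from about 350 to 975 mm from the base axis. Payload 7.1 kg.
Tool frame: the origin (TCP) lies on the front face of the gripper's body, between the roots of the fingers; the fingertips stand 80 mm ahead of it and the grasp point (between the pads) lies 61 mm ahead of it (env.tips_ahead is the distance from the TCP to the fingertips, in mm); z points along the fingers, y is the direction in which the jaws open and shut (so a half turn about z gives the same grasp; the last joint's range is limited). The gripper opens to 88 mm and grips with 3 to 60 N. Pads are 20 mm wide; open, the fingers measure 115 mm over their backs; the gripper's body (75 mm by 178 mm) begins 61 mm behind the grasp point.
Start: joints at [-1.204, 0.423, 1.63, -0, 1.089, -0.019], TCP at [235.204, -579.038, 302.675] pointing down, gripper open.
Joint ranges: [-3, 3], [-0.9, 2.11], [0.09, 2.58], [-1.31, 4.45], [0.11, 2.69], [-2.54, 2.54]. Speed limits (rad/s): [2.39, 2.39, 3.01, 3.14, 3.14, 3.14].

## Interface

Orientations are given as a unit quaternion [x, y, z, w].
In Python, from station import env, set_gripper, viewer, workorder gives the robot as it stands. Calls block until the motion is done:
- env.reach(position, orientation): joint-space move of the TCP to a pose.
- env.move_l(position, rot=None, rate=150, f_stop=None): straight line of the TCP; rot=None keeps the orientation; rate is the mean speed in mm/s. With f_stop (N) it stops when the force on the tool has changed by that much, and returns True; else False.
- env.move_joints(angles): joint-space move.
- set_gripper(opening): finger opening in mm; the grip force is fixed at half the most; returns when the fingers have stopped.
- env.hold(seconds).
- env.ik(position, orientation): joint angles nearest the present ones, or None.
- env.read_state(): the state.
- viewer.camera(name): name is "scene" or "top" or "wrist"; returns the picture (384x512x3 uint8, blue, green, red); there is no depth.
- viewer.camera_params(name): a dict with "fx", "fy", "cx", "cy" (pixels), "pose" (4x4, takes a point from camera to world coordinates); the wrist camera has in their place "tool_from_camera" (4x4, takes a point from camera to tool coordinates, whose origin is the TCP and whose axes are the flange's). Camera axes: x right, y up, looking along -z (the intrinsics and any distortion apply to the point x, -y, -z); pixel columns grow to the right and rows downward; lengths in mm; the calibration is good to about 2 mm. A picture is of the moment at which its call begins: read the wrist's pose just before it. camera_params takes no time and is no camera call.
A pose or a line that the arm cannot do raises env.IKError and nothing moves.
- workorder.sign_off(): hands the job in, once; it reports no verdict.
The state is a dict: "time_s": time; "qpos": joint angles; "dq": joint speeds; "tau": joint torques, N m; "tool_pos": TCP position; "orientation": TCP orientation; "force": force on the tool from outside, world axes, zero at the start; "wrist_torque": the same for the moment, N m; "width": finger opening in mm.
Only numpy, scipy, OpenCV 4.12 (cv2) and the standard library are available. Lean on these libraries where they do the work, as an engineer would, in place of code of your own. Each camera call takes 0.05 s, during which the arm holds its last target.

## Task

After polishing, the lids of the four lacquer jars were put back on the wrong jars. Change the lids round, parking one on a free patch of the bench whenever you need to open a jar, until each jar is closed by the lid of its own colour, seated level and fully home. Lacquer chips, so set the lids down instead of dropping them, and leave the jars, the sanding block and the brown eggshell standing where they are.

Things in the scene. Friction and masses are not known exactly. Their poses are not given: they have to be found in the camera images.
- jar_red: red lacquer jar, round and squat, with a ring of white eggshell chips on its shoulder: 89 mm across the shoulder, 70 mm high, 0.5 kg, loose on the bench; round mouth at the top 50 mm across inside, rim 59 mm across outside. Origin: centre of its underside; z up along its axis. A lid of another colour sits in its mouth at the start.
- jar_mustard: mustard yellow lacquer jar, round and squat, with a ring of white eggshell chips on its shoulder: 89 mm across the shoulder, 70 mm high, 0.5 kg, loose on the bench; round mouth at the top 50 mm across inside, rim 59 mm across outside. Origin: centre of its underside; z up along its axis. A lid of another colour sits in its mouth at the start.
- jar_blue: light blue lacquer jar, round and squat, with a ring of white eggshell chips on its shoulder: 89 mm across the shoulder, 70 mm high, 0.5 kg, loose on the bench; round mouth at the top 50 mm across inside, rim 59 mm across outside. Origin: centre of its underside; z up along its axis. A lid of another colour sits in its mouth at the start.
- jar_black: black lacquer jar, round and squat, with a ring of white eggshell chips on its shoulder: 89 mm across the shoulder, 70 mm high, 0.5 kg, loose on the bench; round mouth at the top 50 mm across inside, rim 59 mm across outside. Origin: centre of its underside; z up along its axis. A lid of another colour sits in its mouth at the start.
- lid_red: red lacquer lid, 63 mm across, 47 high, 0.06 kg. Below: tapered plug 14 mm deep (29 mm across at its flat bottom, 45 above), self-centring in a jar's mouth; then a flange that rests on the jar's rim; on top a round knob, 22 mm across, 24 to 47 mm above the origin: grip here. Origin: centre of plug's bottom, z up; 56 mm above the jar's origin when seated; on the bench when parked.
- lid_mustard: mustard yellow lacquer lid, 63 mm across, 47 high, 0.06 kg. Below: tapered plug 14 mm deep (29 mm across at its flat bottom, 45 above), self-centring in a jar's mouth; then a flange that rests on the jar's rim; on top a round knob, 22 mm across, 24 to 47 mm above the origin: grip here. Origin: centre of plug's bottom, z up; 56 mm above the jar's origin when seated; on the bench when parked.
- lid_blue: light blue lacquer lid, 63 mm across, 47 high, 0.06 kg. Below: tapered plug 14 mm deep (29 mm across at its flat bottom, 45 above), self-centring in a jar's mouth; then a flange that rests on the jar's rim; on top a round knob, 22 mm across, 24 to 47 mm above the origin: grip here. Origin: centre of plug's bottom, z up; 56 mm above the jar's origin when seated; on the bench when parked.
- lid_black: black lacquer lid, 63 mm across, 47 high, 0.06 kg. Below: tapered plug 14 mm deep (29 mm across at its flat bottom, 45 above), self-centring in a jar's mouth; then a flange that rests on the jar's rim; on top a round knob, 22 mm across, 24 to 47 mm above the origin: grip here. Origin: centre of plug's bottom, z up; 56 mm above the jar's origin when seated; on the bench when parked.
- sanding_block: cork sanding block, 56 x 86 x 27 mm, loose, not part of the job. Origin: centre of its underside; its length is along its y.
- half_shell: light brown half eggshell standing dome up, 48 mm across and 32 mm high, 12 g, loose, not part of the job. Origin: centre of its underside. (Beside the jars and this shell, the bench, level at z = 0, is bare within the rectangle spanned by the centres of the four jars and for 60 mm from it towards the robot.)
Things that resemble listed ones, but are neither listed nor needed, are in the scene too. Leave any green look-alike of the lid_red alone.

How it is judged:
By the outcome, as a careful person would: the job done as asked, in the order asked, and still so for the second after the job is handed in, with the robot touching nothing.
It also fails if it takes over 109 s, if anything falls off the work surface, if the arm or the gripper's body presses on something with over 40 N, if the wrist force passes 120 N, or if a joint passes its speed limit or range.

## Working session

There is one attempt and no reset: what is moved stays moved. The work goes in short steps, each a Python script; the robot and the scene stay as the last script left them, time stands still between calls to the robot, and variables do not carry over. Pictures are saved under pics/ and viewed, and the job is handed in when it is done.

```bash
ls; mkdir -p pics; python3 - <<'E'
from station import env, set_gripper, viewer, workorder
import cv2, json, numpy as np
np.set_printoptions(precision=4,suppress=True)
for n in ["scene","top","wrist"]:
    im=viewer.camera(n); cv2.imwrite(f"pics/{n}0.png",im)
    p=viewer.camera_params(n); print(n,p)
s=env.read_state(); print(s)
E
```

```text
pics
scene {'fx': 469.2024058567188, 'fy': 469.2024058567188, 'cx': 257.14513458483214, 'cy': 193.52522911860456, 'pose': array([[ -0.9161,   0.2837,  -0.2833, 173.6791],
       [ -0.4009,  -0.6377,   0.6577, 923.7306],
       [  0.006 ,   0.7161,   0.698 , 896.3398],
       [  0.    ,   0.    ,   0.    ,   1.    ]])}
top {'fx': 364.74452139320476, 'fy': 364.74452139320476, 'cx': 251.53914177410243, 'cy': 194.59121804133582, 'pose': array([[  0.0003,   0.9957,  -0.0929, 451.0758],
       [ -0.9997,   0.0027,   0.026 , 173.8549],
       [  0.0262,   0.0929,   0.9953, 970.5558],
       [  0.    ,   0.    ,   0.    ,   1.    ]])}
wrist {'fx': 311.78197740018106, 'fy': 311.78197740018106, 'cx': 251.4663004427458, 'cy': 186.9285717713626, 'tool_from_camera': array([[ -0.0003,   0.9708,   0.2399,  65.2848],
       [  1.    ,   0.0002,   0.0006,   0.329 ],
       [  0.0005,   0.2399,  -0.9708, -81.4416],
       [  0.    ,   0.    ,   0.    ,   1.    ]])}
{'time_s': 0.15, 'qpos': array([-1.204 ,  0.4237,  1.6305, -0.    ,  1.0886, -0.019 ]), 'dq': array([-0.0004, -0.0024, -0.002 ,  0.0013, -0.0001,  0.0004]), 'tau': array([ -0.0002, -54.4981, -27.3919,   0.0643,   0.0205,  -0.0001]), 'tool_pos': array([ 235.0989, -578.7537,  302.1023]), 'orientation': array([ 0.9814,  0.1917, -0.0001, -0.0006]), 'force': array([-0.0952,  0.1861, -0.0631]), 'wrist_torque': array([ 0.0668, -0.0699,  0.0249]), 'width': 88.00357930771666}
```

View pics/scene0.png

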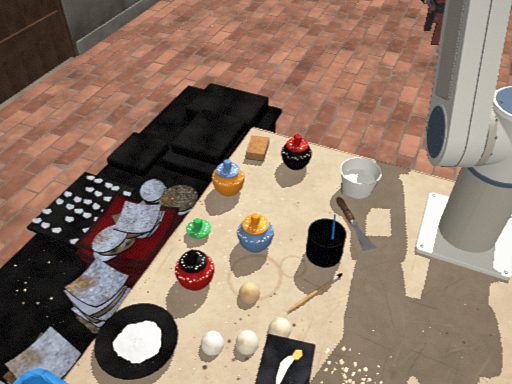

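View pics/top0.png

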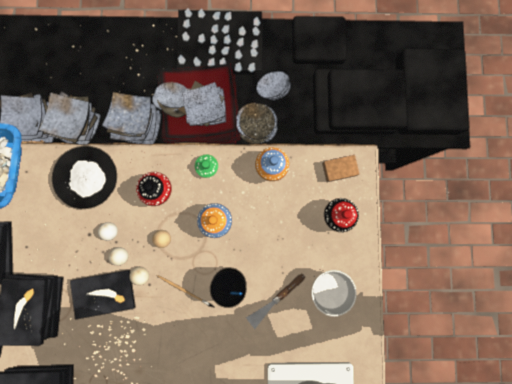

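Top view: the red jar (153,189) has the black lid, mustard (272,165) has the blue lid, blue (214,220) has the mustard lid and black (341,214) has the red lid. The green look-alike lid is at (206,166), the brown shell at (162,239) and the sanding block at (341,168). So there are two swaps: red↔black and mustard↔blue. Next I'll zoom in to measure.

```bash
cat > h.py <<'E'
import cv2, numpy as np
from scipy.spatial.transform import Rotation as R
np.set_printoptions(precision=1,suppress=True)
from station import env, set_gripper, viewer, workorder
def campose(n):
    p=viewer.camera_params(n)
    if n=="wrist":
        s=env.read_state(); T=np.eye(4); T[:3,:3]=R.from_quat(s["orientation"]).as_matrix(); T[:3,3]=s["tool_pos"]
        return p,T@p["tool_from_camera"]
    return p,p["pose"]
def ray(p,T,u,v):
    d=np.array([(u-p["cx"])/p["fx"],-(v-p["cy"])/p["fy"],-1.])
    d=T[:3,:3]@d; return T[:3,3],d/np.linalg.norm(d)
def onplane(p,T,u,v,z):
    o,d=ray(p,T,u,v); return o+d*(z-o[2])/d[2]
def proj(p,T,X):
    c=np.linalg.inv(T)@np.append(X,1.); return np.array([p["cx"]+p["fx"]*c[0]/-c[2],p["cy"]-p["fy"]*c[1]/-c[2]])
def tri(a,b):
    (o1,d1),(o2,d2)=a,b
    A=np.stack([d1,-d2],1); t=np.linalg.lstsq(A,o2-o1,rcond=None)[0]
    x,y=o1+t[0]*d1,o2+t[1]*d2; return (x+y)/2,np.linalg.norm(x-y)
E
python3 - <<'E'
import cv2
a=cv2.imread('pics/top0.png')[135:260,120:375]; cv2.imwrite('pics/topz.png',cv2.resize(a,None,fx=3,fy=3,interpolation=2))
a=cv2.imread('pics/scene0.png')[125:315,165:325]; cv2.imwrite('pics/scenez.png',cv2.resize(a,None,fx=3,fy=3,interpolation=2))
E
```

```text
(no output)
```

View pics/topz.png

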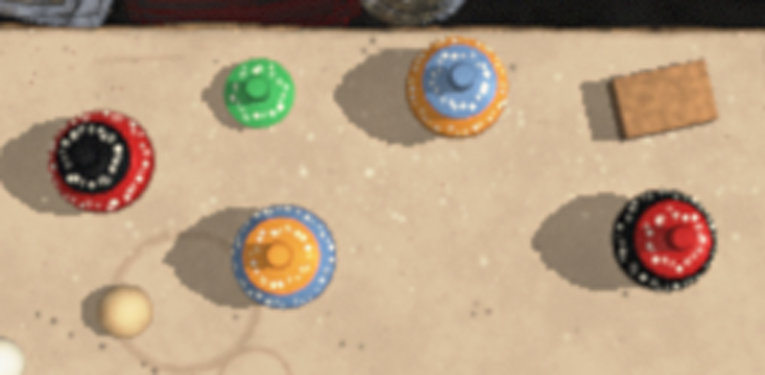

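View pics/scenez.png

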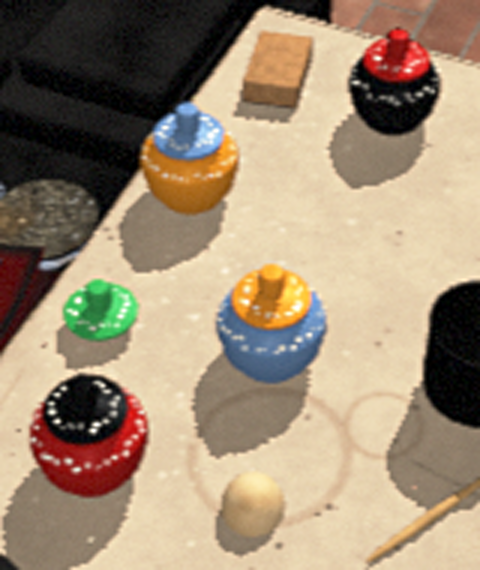

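View pics/wrist0.png

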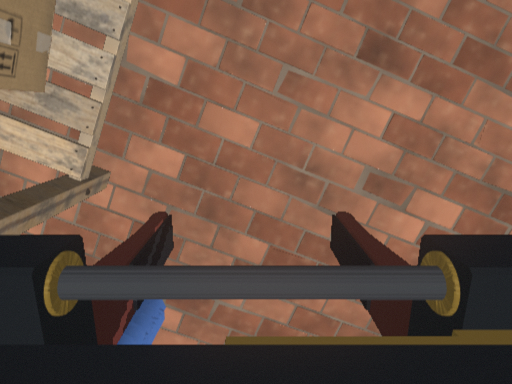

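```bash
python3 - <<'E'
from h import *
pt,Tt=campose("top"); ps,Ts=campose("scene")
T={'black':(90,153),'blue':(464,75),'mustard':(279,256),'red':(682,237)}
S={'black':(90,392),'blue':(186,110),'mustard':(272,272),'red':(397,36)}
for k in T:
    u=np.array(T[k])/3+[120-.33,135-.33]; v=np.array(S[k])/3+[165-.33,125-.33]
    X,e=tri(ray(pt,Tt,*u),ray(ps,Ts,*v)); print('knob',k,X,e, 'plane103 top',onplane(pt,Tt,*u,103),'scene',onplane(ps,Ts,*v,103))
im=cv2.imread('pics/top0.png'); hsv=cv2.cvtColor(im,cv2.COLOR_BGR2HSV)
# jars: shoulder silhouette circles (crop px)
J={'red':(102,161),'mustard':(457,87),'blue':(284,256),'black':(664,240)}
for k in J:
    u=np.array(J[k])/3+[119.67,134.67]; print('jar',k,onplane(pt,Tt,*u,40), np.hypot(*onplane(pt,Tt,*u,40)[:2]))
for k,c,z in [('shell',(126,311),16),('green',(259,93),20),('block',(665,100),27)]:
    print(k,onplane(pt,Tt,*(np.array(c)/3+[119.67,134.67]),z))
for k,c,z in [('cup',(228,287),100),('pot',(333,293),80)]:
    print(k,onplane(pt,Tt,*c,z))
E
```

```text
knob black [551.1 395.4  90. ] 6.671095999569866 plane103 top [552.7 393.5 103. ] scene [541.7 403.2 103. ]
knob blue [617.5  95.9 100.7] 0.2776031715634551 plane103 top [616.9  96.1 103. ] scene [616.3  98.4 103. ]
knob mustard [471.2 243.2 101.9] 0.5017120585572357 plane103 top [471.4 243.2 103. ] scene [470.5 244.  103. ]
knob red [486.6 -78.4 100.5] 0.7069714194764635 plane103 top [486.8 -77.5 103. ] scene [485.3 -75.4 103. ]
jar red [553.3 399.1  40. ] 682.1802771011949
jar mustard [618.4  96.6  40. ] 625.9225413253996
jar blue [472.8 244.   40. ] 532.0927854790015
jar black [486.8 -80.2  40. ] 493.36364153593195
shell [426.  381.1  16. ]
green [615.8 268.8  20. ]
block [610.1 -87.4  27. ]
cup [315.1 206.1 100. ]
pot [296.9 -45.6  80. ]
```

```bash
python3 - <<'E'
from h import *
pt,Tt=campose("top"); ps,Ts=campose("scene")
print('brush',tri(ray(pt,Tt,238,291),ray(ps,Ts,334,215)))
a=cv2.imread('pics/top0.png')[255:330,195:365]; b=cv2.imread('pics/scene0.png')[150:280,290:400]
cv2.imwrite('pics/cup.png',np.hstack([cv2.resize(a,(450,200)),cv2.resize(b,(169,200))]))
Q=[1,0,0,0]
for n,p in dict(red=(553,396),mus=(618,97),blue=(472,244),black=(487,-78),park=(500,80)).items():
    for z in (110,160,240): print(n,z,env.ik([*p,z],Q))
E
```

```text
brush (array([305.3, 181.5, 114.6]), np.float64(6.220499605041997))
red 110 [ 0.6  0.7  1.6 -0.   0.8  2.2]
red 160 [ 0.6  0.7  1.6 -0.   0.9  2.2]
red 240 [ 0.6  0.6  1.5 -0.   1.   2.2]
mus 110 [ 0.1  0.7  1.7 -0.   0.7  1.7]
mus 160 [ 0.1  0.6  1.7 -0.   0.8  1.7]
mus 240 [ 0.1  0.5  1.7 -0.   1.   1.7]
blue 110 [ 0.5  0.6  1.9 -0.   0.6  2. ]
blue 160 [ 0.5  0.5  1.9 -0.   0.7  2. ]
blue 240 [ 0.5  0.4  1.9 -0.   0.9  2. ]
black 110 [-0.2  0.6  2.  -0.   0.6  1.4]
black 160 [-0.2  0.5  2.  -0.   0.7  1.4]
black 240 [-0.2  0.3  2.  -0.   0.9  1.4]
park 110 [ 0.1  0.6  2.  -0.   0.6  1.7]
park 160 [ 0.1  0.5  2.  -0.   0.7  1.7]
park 240 [ 0.1  0.3  1.9 -0.   0.9  1.7]
```

View pics/cup.png

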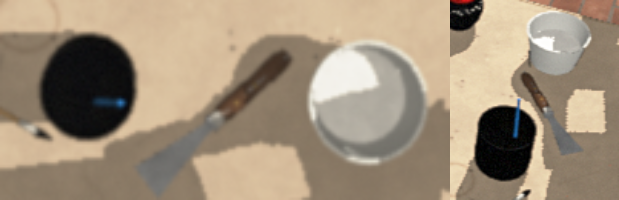

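```bash
python3 - <<'E'
from h import *
env.reach([420,-78,300],[1,0,0,0])
s=env.read_state(); print(s['time_s'],s['tool_pos'],s['orientation'])
p,T=campose("wrist"); im=viewer.camera("wrist"); cv2.imwrite('pics/w1.png',im)
print(T[:3,3], proj(p,T,[487,-78,103]), proj(p,T,[487,-79,40]))
E
```

```text
2.0833 [420.3 -78.5 300.1] [ 1. -0.  0.  0.]
[485.6 -78.7 381.6] [250.7 108.3] [251.8 108.6]
```

View pics/w1.png

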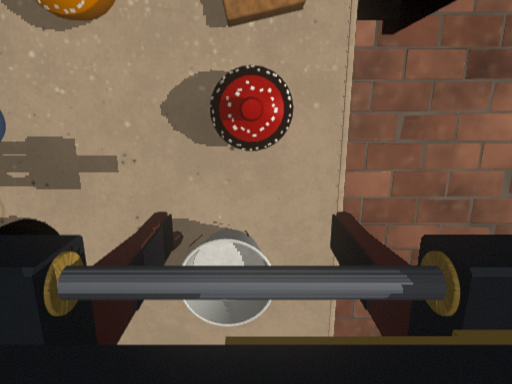

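Wrist view: the red lid's knob is at (252,108), concentric with the black jar. The predicted pixel was (250.7,108.3), so the position agrees to about 1 mm. I'll pick this lid and park it at (500,80).

```bash
cat >> h.py <<'E'
Q=[1,0,0,0]
def st(m):
    s=env.read_state(); print(m,'t=%.2f'%s['time_s'],s['tool_pos'],'F',s['force'],'w=%.1f'%s['width']); return s
def pick(x,y,zl,look=False):
    set_gripper(46)
    env.reach([x,y,zl+150],Q)
    r=env.move_l([x,y,zl+106],rate=80,f_stop=8); st('down hit=%s'%r)
    set_gripper(10); s=st('gripped')
    env.move_l([x,y,zl+106+45],rate=80); st('lifted')
    return s['tool_pos'][2]-zl
def place(x,y,zl,off=106,up=True):
    env.reach([x,y,zl+off+25],Q)
    env.move_l([x,y,zl+off+3],rate=60)
    r=env.move_l([x,y,zl+off-1.5],rate=8,f_stop=4); st('contact=%s'%r)
    set_gripper(46)
    if up: env.move_l([x,y,zl+off+60],rate=120); st('released')
E
python3 - <<'E'
from h import *
print(pick(487,-79,56))
s=env.read_state(); cv2.imwrite('pics/w2.png',viewer.camera("wrist")); cv2.imwrite('pics/s2.png',viewer.camera("scene")[120:320,160:400])
E
```

```text
down hit=False t=4.17 [487.1 -79.1 162.3] F [-0.5  0.6 -1. ] w=45.9
gripped t=4.69 [487.1 -79.  162.2] F [-0.6  0.2  3.8] w=20.7
lifted t=5.41 [486.8 -79.  206.9] F [ 0.6  0.2 -0.9] w=20.8
106.2489607211966
```

View pics/w2.png

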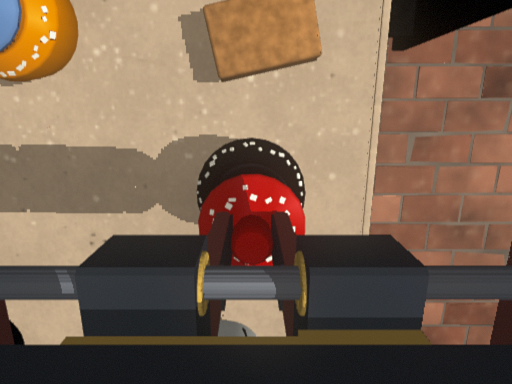

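View pics/s2.png

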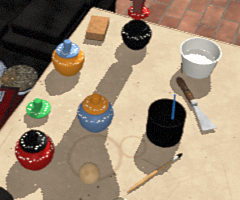

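The red lid is held between the fingers at (250,235). Next I park it, then look over the red jar.

```bash
python3 - <<'E'
from h import *
place(500,80,0)
cv2.imwrite('pics/s3.png',viewer.camera("scene")[100:340,150:410])
env.reach([553-67,397,300],Q)
st('look'); p,T=campose("wrist"); cv2.imwrite('pics/w3.png',viewer.camera("wrist")); print(proj(p,T,[553,397,103]),proj(p,T,[553,398,40]))
E
python3 -c "
import cv2;cv2.imwrite('pics/s3b.png',cv2.resize(cv2.imread('pics/s3.png'),None,fx=2,fy=2))"
```

```text
contact=True t=7.19 [500.2  80.1 106.3] F [ 0.5 -0.4  5.1] w=20.8
released t=8.43 [499.8  80.  165.9] F [ 0.2 -0.2  0.7] w=46.0
look t=9.78 [486.  395.8 299. ] F [ 0.3 -0.6  0.9] w=46.0
[249.6 107.6] [248.9 107.9]
```

View pics/s3b.png

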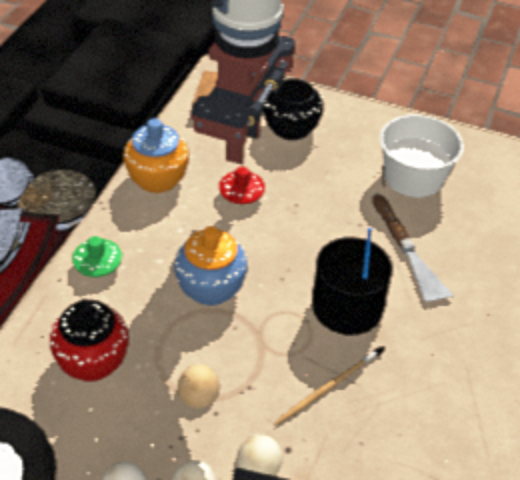

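View pics/w3.png

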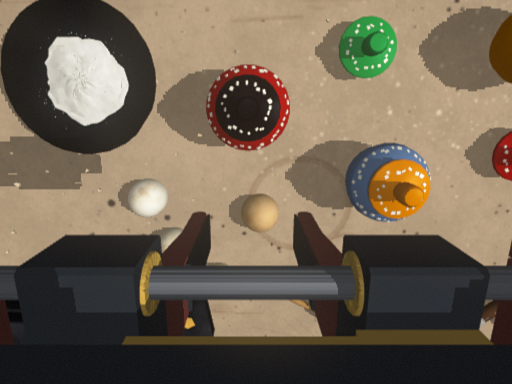

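The red lid is parked standing at (242,185) in the scene crop. In the wrist view the red jar and black lid are concentric at about (248.5,107), which gives (553.5,398). Next I move the black lid to the black jar, with the mustard jar and blue lid in view before placing.

```bash
python3 - <<'E'
from h import *
pick(553.5,398,56)
cv2.imwrite('pics/w4.png',viewer.camera("wrist"))
env.reach([487-67,-79,300],Q)
st('look'); p,T=campose("wrist"); cv2.imwrite('pics/w5.png',viewer.camera("wrist")); print(proj(p,T,[487,-79,70]))
cv2.imwrite('pics/t5.png',viewer.camera("top"))
E
```

```text
down hit=False t=11.28 [553.5 398.  161.8] F [ 0.1 -0.5 -0. ] w=46.2
gripped t=11.80 [553.6 398.1 162.4] F [-0.5 -0.8  1.7] w=20.9
lifted t=12.52 [553.4 397.9 207.1] F [-0.5 -1.1 -0.9] w=20.8
look t=14.40 [420.5 -78.6 299.9] F [ 0.7  0.4 -0.5] w=20.5
[251.8 108.7]
```

View pics/w5.png

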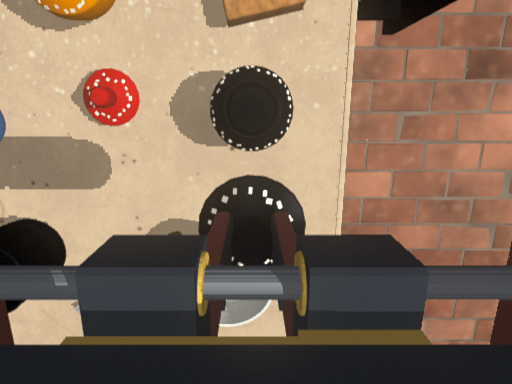

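View pics/w4.png

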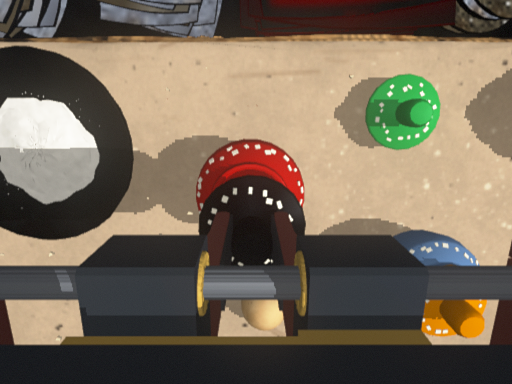

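The open black jar is centred at (251.5,108), against a predicted (251.8,108.7). Placing the black lid now.

```bash
python3 - <<'E'
from h import *
place(487,-79,56)
cv2.imwrite('pics/s6.png',viewer.camera("scene")[100:340,150:410])
env.reach([500-67,80,280],Q)
st('look'); p,T=campose("wrist"); cv2.imwrite('pics/w6.png',viewer.camera("wrist")); print(proj(p,T,[500,80,47]),proj(p,T,[487,-79,103]),proj(p,T,[487,-79,40]),proj(p,T,[487,-79,75]))
E
python3 -c "
import cv2;cv2.imwrite('pics/s6b.png',cv2.resize(cv2.imread('pics/s6.png'),None,fx=2,fy=2))"
```

```text
contact=True t=16.03 [487.2 -79.1 162.3] F [-0.5  0.2  4.6] w=21.1
released t=17.27 [486.7 -79.  221.8] F [-0.5  0.4 -0.8] w=46.0
look t=18.07 [433.1  79.7 279.5] F [-0.1  0.3  0.4] w=45.8
[251.1 108.2] [446.8 124.5] [408.8 121.6] [427.9 123.1]
```

View pics/w6.png

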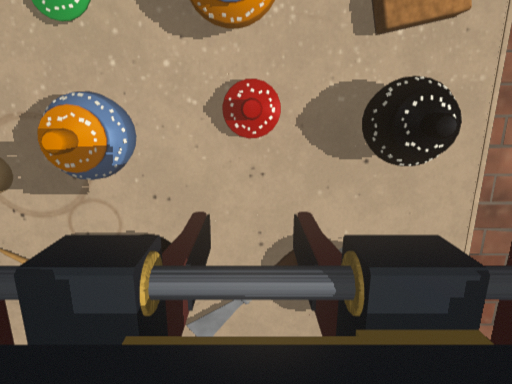

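View pics/s6b.png

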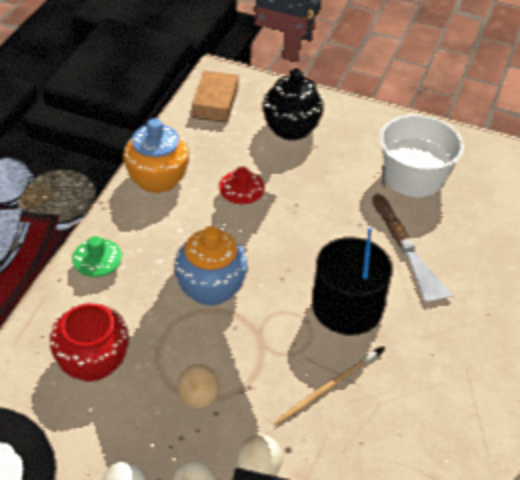

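The black lid contacted at 162.3, which is the height it was picked from, so it is home. The parked red lid is at (252,108), as predicted. Next I put it on the red jar.

```bash
python3 - <<'E'
from h import *
pick(500,80,0)
env.move_l([500,80,230],rate=150)
env.reach([553.5-67,398,300],Q)
st('look'); p,T=campose("wrist"); cv2.imwrite('pics/w7.png',viewer.camera("wrist")); print(proj(p,T,[553.5,398,70]))
E
```

```text
down hit=False t=19.67 [500.1  80.  106.1] F [ 0.2  0.7 -0.1] w=45.9
gripped t=20.19 [500.2  80.  106.3] F [0.2 0.6 4. ] w=21.1
lifted t=20.91 [499.9  80.  151.1] F [ 0.5 -0.1 -1. ] w=20.9
look t=22.82 [486.5 396.8 299.2] F [ 0.6 -0.2 -0.7] w=21.1
[249.8 107.9]
```

View pics/w7.png

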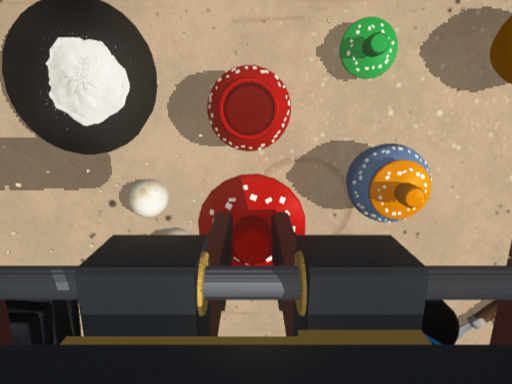

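The red jar's mouth is at (249,108), as predicted. I'll place the lid, then look at the blue and mustard jars.

```bash
python3 - <<'E'
from h import *
place(553.5,398,56)
env.reach([472-67,244,300],Q)
st('look'); p,T=campose("wrist"); cv2.imwrite('pics/w8.png',viewer.camera("wrist")); print(proj(p,T,[472,243.5,103]))
E
```

```text
contact=True t=24.40 [553.6 398.1 162.3] F [0.3 0.5 5.1] w=21.0
released t=25.65 [553.2 397.8 221.8] F [-0.3 -0.4 -1. ] w=46.0
look t=26.56 [405.9 244.6 300. ] F [0.9 0.8 0. ] w=46.0
[252.8 109.2]
```

View pics/w8.png

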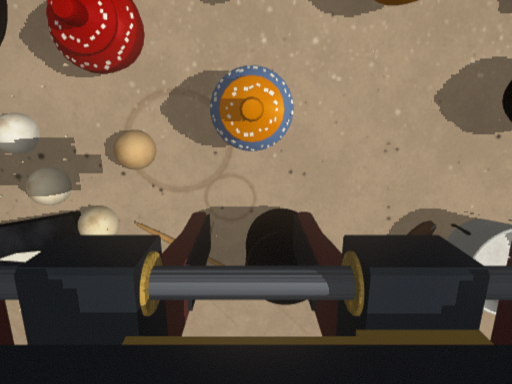

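Mustard knob and blue jar are concentric at (252,108), which gives (473,244). I'll park the mustard lid and look at the mustard jar.

```bash
python3 - <<'E'
from h import *
pick(473,244,56)
place(500,80,0)
env.reach([618-67,96.5,300],Q)
st('look'); p,T=campose("wrist"); cv2.imwrite('pics/w9.png',viewer.camera("wrist")); print(proj(p,T,[618,96.5,103]))
E
```

```text
down hit=False t=28.06 [473.1 244.1 162.1] F [0.3 0.1 0.6] w=45.7
gripped t=28.57 [473.2 244.1 162.3] F [-0.8 -1.4  2.7] w=20.6
lifted t=29.29 [472.8 243.9 207. ] F [ 0.7 -0.4 -0.1] w=21.1
contact=True t=30.99 [500.2  80.  106.3] F [-0.4 -0.7  4.5] w=20.8
released t=32.23 [499.8  80.  165.9] F [-0.4  0.1 -0.2] w=46.1
look t=32.87 [550.3  96.4 298.9] F [-0.5 -0.2 -0.7] w=45.9
[251.2 106.7]
```

View pics/w9.png

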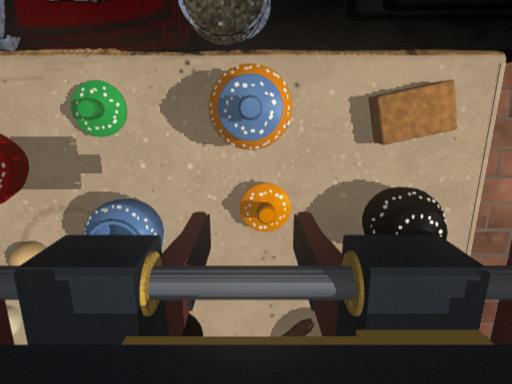

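The blue knob and mustard jar are at (251,106.5), as predicted, so (618,96.5). Next I move the blue lid to the blue jar.

```bash
python3 - <<'E'
from h import *
pick(618,96.5,56)
env.move_l([618,96.5,230],rate=150)
env.reach([473-67,244,300],Q)
st('look'); p,T=campose("wrist"); cv2.imwrite('pics/w10.png',viewer.camera("wrist")); print(proj(p,T,[473,244,70]))
E
```

```text
down hit=False t=34.37 [618.1  96.5 161.8] F [-0.4 -0.3 -0.1] w=46.3
gripped t=34.88 [618.2  96.6 162.3] F [-0.3 -0.2  2.4] w=21.0
lifted t=35.60 [617.8  96.5 207.1] F [ 0.2 -1.  -1.3] w=21.2
look t=36.94 [406.8 243.9 299.8] F [ 0.5  0.6 -1.3] w=21.0
[251.3 109.1]
```

View pics/w10.png

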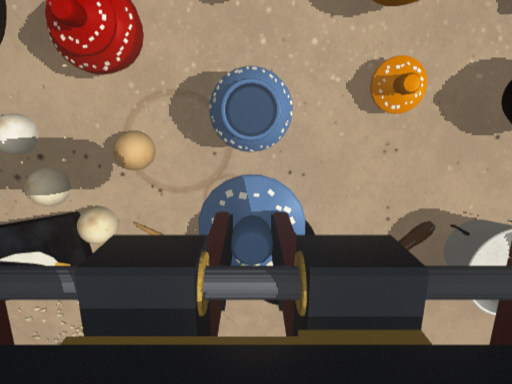

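The blue jar's mouth is at (251,108.5), as predicted. I'll place the blue lid, pick up the mustard lid and look at the mustard jar.

```bash
python3 - <<'E'
from h import *
place(473,244,56)
pick(500,80,0)
env.move_l([500,80,230],rate=150)
env.reach([618-67,96.5,300],Q)
st('look'); p,T=campose("wrist"); cv2.imwrite('pics/w11.png',viewer.camera("wrist")); print(proj(p,T,[618,96.5,70]))
E
```

```text
contact=True t=38.52 [473.2 244.1 162.3] F [-0.4 -0.3  5.4] w=20.8
released t=39.77 [472.7 243.9 221.8] F [ 0.2  0.1 -0. ] w=45.9
down hit=False t=41.43 [500.1  80.2 105.9] F [-0.3  0.3 -0.4] w=46.2
gripped t=41.95 [500.2  80.  106.3] F [-0.3 -1.3  3.5] w=20.9
lifted t=42.67 [499.9  80.  151. ] F [ 0.4  0.5 -0.7] w=20.8
look t=43.78 [550.8  96.5 299.1] F [-0.5 -0.5 -1.1] w=21.0
[251.4 107.6]
```

View pics/w11.png

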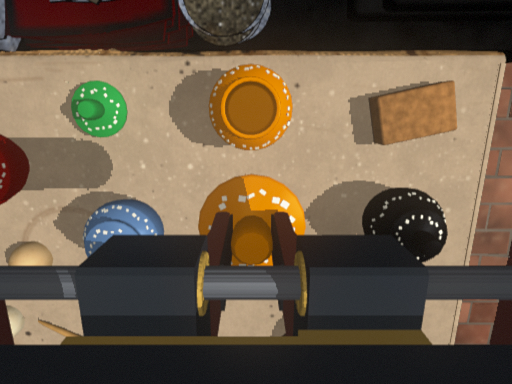

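The mustard jar's mouth is at (251,107), as predicted. I'll place the mustard lid, retract clear and check with the fixed cameras.

```bash
python3 - <<'E'
from h import *
place(618,96.5,56)
env.reach([300,-400,330],Q); env.hold(0.3)
st('end')
t=viewer.camera("top"); s=viewer.camera("scene")
cv2.imwrite('pics/topF.png',t); cv2.imwrite('pics/sceneF.png',s)
a=cv2.resize(t[135:260,120:375],(765,375),interpolation=2); cv2.imwrite('pics/topFz.png',a)
cv2.imwrite('pics/sceneFz.png',cv2.resize(s[125:315,165:325],None,fx=3,fy=3,interpolation=2))
E
```

```text
contact=True t=45.37 [618.2  96.5 162.3] F [-0.8 -1.3  3.9] w=20.8
released t=46.61 [617.7  96.4 221.8] F [-0.3  0.7 -0.6] w=45.7
end t=49.06 [ 300.3 -399.8  329.9] F [ 0.7  0.1 -0.1] w=46.0
```

View pics/topFz.png

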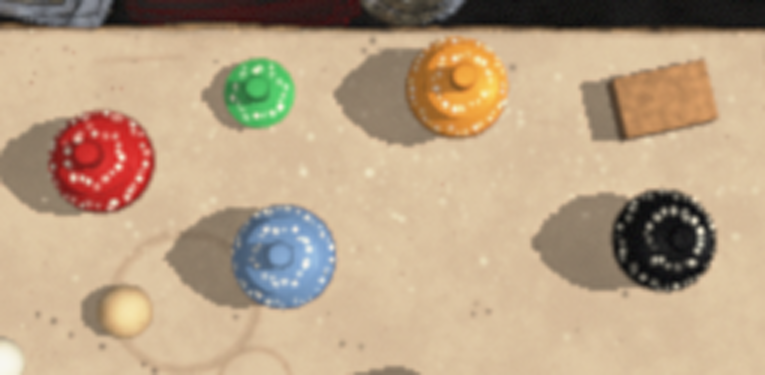

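View pics/sceneFz.png

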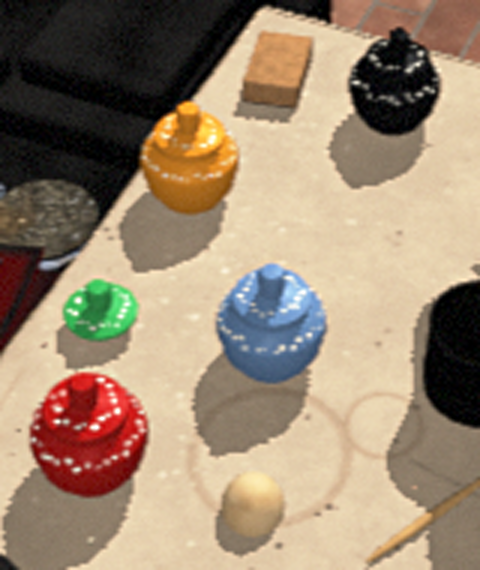

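All four jars carry their own lids, level, with knobs at (89,153), (464,75), (280,256) and (681,238) in the top crop. Those match the starting knob pixels to about 1 px, and the jars, block, shell and green lid show no visible shift from the first pictures. Handing in.

```bash
python3 - <<'E'
from station import workorder
print(workorder.sign_off())
E
```

```text
the job is handed in; nothing more can be done
None
```

All four jars now have the lid of their own colour, and I handed the job in at about 49 s on the robot's clock, against the 109 s limit. I swapped red with black and then mustard with blue, parking one lid each time at (500, 80) on the bare bench.

- **Seating:** each lid was lowered slowly until it touched its jar. All four touched at a tool height of 162.3 mm, the height the lids were gripped at when seated at the start, so they are fully home. Contact force was about 5 N.
- **Level and undisturbed:** the last top and scene pictures show the lids level. Their knobs are within about 1 pixel (roughly 2 mm) of where the knobs were at the start. By eye, the jars, sanding block, brown eggshell and green look-alike lid show no shift.
- **One disagreement:** the first two-camera measurement of the black knob was off by about 7 mm, because black on black is hard to see. I used the wrist camera's measurement instead, and it held up. No other check failed.

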